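# Put the pump head back together

### The arm

A 6-joint arm with a two-finger parallel gripper is mounted at the origin on the work surface. World frame = base frame: x ahead of the robot, y to its left, z up, the work surface at z = 0. Lengths are in m, angles in degrees, forces in N, time in s.
With the tool pointing down it reaches from about 0.375 to 0.9 m from the base axis. Payload 3.1 kg.
Tool frame: the origin (TCP) lies at the very end of the fingers, on their centre line; the grasp point (between the pads) lies 19 mm behind it; z points along the fingers, y is the line along which they close (so a half turn about z gives the same grasp; the last joint's range is limited). The gripper opens to 85 mm and grips with 20 to 120 N. Pads are 22 mm wide; open, the fingers measure 114 mm over their backs; the gripper's body (76 mm by 85 mm) begins 54 mm behind the grasp point. The pads swing forward as they close: fully open they stand 13 mm farther back than shut.
Start: joints at [-82.821, 30.224, 82.088, -0, 67.689, -10.227], TCP at [0.187, -0.596, 0.231] pointing down, gripper open.
Joint ranges: [-176.69, 176.69], [-43.24, 126.21], [12.49, 139.97], [-82, 262], [0, 151.66], [-163.58, 163.58]. Speed limits (degrees/s): [159.86, 159.86, 180, 180, 180, 180].

### API

Orientations are given as a 3x3 rotation matrix whose columns are the frame's x, y, z axes.
In Python, from workcell import arm gives the robot as it stands. The module is installed in compiled form; this text tells all that it offers.
- The arm moves only by the tool carry_out, never from a script. Its argument "steps" is a list of rows, each a list of 4 numbers: the shift along the tool's x, y, z normalised to -1 to 1, where 1 is 200 mm, then the turn about the tool's z normalised to -1 to 1, where 1 is 120 degrees. A call has 1 to 8 rows; each row is the pose to reach, as a shift and turn from the pose commanded when the call began, along the tool's axes at that moment; what a row does not reach only later rows make up. A row lasts 1/8 s, in which the tool goes at most 62.5 mm and 10.7 degrees, less where a joint would pass 70% of its speed; a pose out of reach is approached as far as the arm can. A call with a number of a shift or a turn outside -1 to 1 is refused whole. A call with a gripper value outside its range is refused whole. "jaw" is the closure in counts, from 0 (fully open) to 255 (shut), set as the call begins (left out, the last holds). The fingers move at their own pace and stop on an object; "newtons" is the grip in N (left out, the last holds). Time passes only in rows, so rows that repeat a pose let the fingers close. It gives the time, the measured TCP pose, the force, the opening and the grip force at its end, in the units of the state.
- arm.observe(): the state, without advancing time (a new reading comes with each control period).
- arm.camera(name): name is "scene" or "top" or "wrist"; returns (picture, depth): 480x640x3 uint8, red, green, blue; 480x640 float32, m along the optical axis (not along the pixel's ray), 0 where there is no reading.
- arm.camera_params(name): a dict with "fx", "fy", "cx", "cy" (pixels), "k1" (the pictures are not rectified: a ray, as slopes to the right and down, at radius r is drawn at 1 + k1 r^2 times it, then the intrinsics apply), "rvec" (rotation vector, rad) and "tvec" (3), from world to camera coordinates, as OpenCV has them; the wrist camera has in their place "hand_eye" (4x4, takes a point from camera to tool coordinates, whose origin is the TCP and whose axes are the flange's). Camera axes: x right, y down, z forward; pixel columns grow to the right and rows downward; lengths in m; the calibration is good to about 2 mm. A picture is of the moment at which its call begins: read the wrist's pose just before it. camera_params takes no time and is no camera call.
- arm.hand_in(): hands the job in; it is judged then, once.
The state is a dict: "t": time; "joints": joint angles; "joint_velocities": joint speeds; "tau": joint torques, N m; "ee_pos": TCP position; "ee_rot": TCP orientation; "wrist_force": force on the tool from outside, world axes, zero at the start; "wrist_torque": the same for the moment, N m; "opening": opening from 0.0 (shut) to 1.0 (fully open); "gripper_force": force on a finger pad.
Only numpy, scipy, OpenCV 4.12 (cv2) and the standard library are available. Lean on these libraries where they do the work, as an engineer would, in place of code of your own. Each camera call takes 0.05 s, during which the arm holds its last target. There are 200 camera calls.

### The job

Reassemble the pump head on its upright spindle: first the white thrust washer, next the rotor that lies in the grey metal tray (the one in the blue case is the spare), then the one spacer that will leave the collar flush with the end of the spindle, and last the dark knurled collar. Guide each part all the way down until it sits flat and fully home before adding the next, without letting it drop. Leave the spare rotor, the other spacer, the bottle, the beaker and the tube rack where they are.

Things in the scene. Friction and masses are not known exactly. Their poses are not given: they have to be found in the camera images.
- pump: fixed chromatography pump, a putty-coloured box 205 x 120 mm, its grey deck 70 mm above the bench. Origin at bench level right under the spindle axis, z up; the box spans x -65 to 140 and y -60 to 60 mm in its own frame. From the deck rise a steel head plate (radius 40, 4 mm thick), a boss (24 mm diameter, 12 mm high) and on it the upright steel spindle
- shoe_top (a point): middle of the top edge of the fixed aluminium pressure shoe, a curved wall 10 mm thick that stands 50 to 60 mm from the spindle axis on the pump's +x side (within 55 degrees of +x), top 112 mm above the bench, with a bracket behind it. Fingers that close along the pump's y axis stay clear of it
- shoulder (a point): centre of the shoulder on which the first ring sits: top face of the boss, on the spindle axis, 86 mm above the bench
- tip (a point): end of the spindle, 54 mm above the shoulder (140 mm above the bench). The spindle is 14 mm in diameter, its last 7 mm a cone down to 9 mm
- thrust_washer: loose white plastic ring, outer diameter 34 mm, bore 17 mm, 8 mm thick; sits directly on the shoulder. Origin at the centre of its underside, z up along the bore
- narrow_rotor: loose roller rotor with orange cheeks and six white rollers: a cage 56 mm in diameter and 8 mm high, and on top of it a steel hub 30 mm in diameter and 10 mm high (18 mm in all); 17 mm bore right through. Lies hub up; grip it by the hub. Origin at the centre of its underside, z up along the bore
- wide_rotor: loose roller rotor with green cheeks and six white rollers: a cage 56 mm in diameter and 16 mm high, and on top of it a steel hub 30 mm in diameter and 10 mm high (26 mm in all); 17 mm bore right through. Lies hub up; grip it by the hub. Origin at the centre of its underside, z up along the bore
- thin_spacer: loose blue plastic ring, outer diameter 30 mm, bore 17 mm, 8 mm thick. Origin at the centre of its underside
- thick_spacer: loose yellow plastic ring, outer diameter 30 mm, bore 17 mm, 16 mm thick. Origin at the centre of its underside
- collar: loose dark grey knurled locking collar, a plain push-on ring, outer diameter 32 mm (34 over the knurls), bore 17 mm, 12 mm thick. Origin at the centre of its underside
- parts_tray: fixed shallow grey metal tray 250 x 330 mm with a 3 mm floor and a rim 12 mm above the bench; the washer, both spacers, the collar and one of the two rotors lie on its floor, the rotor near its middle. Origin at the centre of its underside
- rotor_case: fixed open blue case 120 x 120 x 20 mm with a 3 mm floor; the other rotor, the spare, lies in it. Origin at the centre of its underside
- bottle: clear glass bottle with a blue cap and yellow band, 56 mm in diameter, 104 mm tall, loose, not needed. Origin at the centre of its underside
- beaker: clear glass beaker 68 mm in diameter, 90 mm tall, loose, not needed. Origin at the centre of its underside
- tube_rack: white tube rack 90 x 200 mm with tubes up to 90 mm above the bench, loose, not needed. Origin at the centre of its underside

How it is judged (in metres and radians):
On the way, in this order (a step that is already met when the one before it is completed fails the run):
1. the thrust washer sits flat on the spindle's shoulder (z of thrust_washer in the frame of shoulder between -0.0025 and 0.0025 m and horizontal distance between thrust_washer and shoulder below 0.0035 m and angle between thrust_washer's own z axis and vertical below 0.07 rad), for 0.2 s.
2. the tray's rotor is fully home on the washer, the spare still in its case (((z of thrust_washer in the frame of shoulder between -0.0025 and 0.0025 m and horizontal distance between each of thrust_washer, wide_rotor and shoulder below 0.0035 m and angle between each of thrust_washer, wide_rotor's own z axis and vertical below 0.07 rad and z of wide_rotor in the frame of shoulder between 0.0055 and 0.0105 m and horizontal distance between narrow_rotor and rotor_case below 0.05 m and distance of narrow_rotor from where it was at the start of the episode below 0.015 m) or (z of thrust_washer in the frame of shoulder between -0.0025 and 0.0025 m and horizontal distance between each of thrust_washer, narrow_rotor and shoulder below 0.0035 m and angle between each of thrust_washer, narrow_rotor's own z axis and vertical below 0.07 rad and z of narrow_rotor in the frame of shoulder between 0.0055 and 0.0105 m and horizontal distance between wide_rotor and rotor_case below 0.05 m and distance of wide_rotor from where it was at the start of the episode below 0.015 m))), for 0.2 s.
3. the spacer that suits that rotor (thin for the wide one, thick for the narrow one) is fully home on its hub (((z of wide_rotor in the frame of shoulder between 0.0055 and 0.0105 m and horizontal distance between each of wide_rotor, thin_spacer and shoulder below 0.0035 m and angle between each of wide_rotor, thin_spacer's own z axis and vertical below 0.07 rad and horizontal distance between narrow_rotor and rotor_case below 0.05 m and distance of narrow_rotor from where it was at the start of the episode below 0.015 m and z of thin_spacer in the frame of shoulder between 0.0315 and 0.0365 m) or (z of narrow_rotor in the frame of shoulder between 0.0055 and 0.0105 m and horizontal distance between each of narrow_rotor, thick_spacer and shoulder below 0.0035 m and angle between each of narrow_rotor, thick_spacer's own z axis and vertical below 0.07 rad and horizontal distance between wide_rotor and rotor_case below 0.05 m and distance of wide_rotor from where it was at the start of the episode below 0.015 m and z of thick_spacer in the frame of shoulder between 0.0235 and 0.0285 m))), for 0.2 s.
4. the collar is fully home on the spacer, flush with the end of the spindle (z of collar in the frame of shoulder between 0.0395 and 0.0445 m and horizontal distance between collar and shoulder below 0.0035 m and angle between collar's own z axis and vertical below 0.07 rad), for 0.2 s.
At the end, for the whole second after the job is handed in: Washer, tray rotor, its spacer (thin with wide, thick with narrow) and collar on the spindle at rest, each within 2.5 mm of seated height (collar flush with the end), 3.5 mm of the axis, 0.07 rad of level; spare rotor in its case and it and the other spacer moved under 15 mm (((z of thrust_washer in the frame of shoulder between -0.0025 and 0.0025 m and horizontal distance between each of thrust_washer, wide_rotor, thin_spacer, collar and shoulder below 0.0035 m and angle between each of thrust_washer, wide_rotor, thin_spacer, collar's own z axis and vertical below 0.07 rad and z of wide_rotor in the frame of shoulder between 0.0055 and 0.0105 m and horizontal distance between narrow_rotor and rotor_case below 0.05 m and distance of each of narrow_rotor, thick_spacer from where it was at the start of the episode below 0.015 m and z of thin_spacer in the frame of shoulder between 0.0315 and 0.0365 m and z of collar in the frame of shoulder between 0.0395 and 0.0445 m and linear speed of each of thrust_washer, wide_rotor, thin_spacer, collar below 0.02 m/s) or (z of thrust_washer in the frame of shoulder between -0.0025 and 0.0025 m and horizontal distance between each of thrust_washer, narrow_rotor, thick_spacer, collar and shoulder below 0.0035 m and angle between each of thrust_washer, narrow_rotor, thick_spacer, collar's own z axis and vertical below 0.07 rad and z of narrow_rotor in the frame of shoulder between 0.0055 and 0.0105 m and horizontal distance between wide_rotor and rotor_case below 0.05 m and distance of each of wide_rotor, thin_spacer from where it was at the start of the episode below 0.015 m and z of thick_spacer in the frame of shoulder between 0.0235 and 0.0285 m and z of collar in the frame of shoulder between 0.0395 and 0.0445 m and linear speed of each of thrust_washer, narrow_rotor, thick_spacer, collar below 0.02 m/s))); the robot touches nothing.
It fails at once if a ring falls down the spindle (faster than 0.45 m/s, as after a drop of more than 10 mm) ((horizontal distance between thrust_washer and shoulder below 0.006 m and z of thrust_washer in the frame of shoulder below 0.052 m and linear speed of thrust_washer above 0.45 m/s) or (horizontal distance between narrow_rotor and shoulder below 0.006 m and z of narrow_rotor in the frame of shoulder below 0.052 m and linear speed of narrow_rotor above 0.45 m/s) or (horizontal distance between wide_rotor and shoulder below 0.006 m and z of wide_rotor in the frame of shoulder below 0.052 m and linear speed of wide_rotor above 0.45 m/s) or (horizontal distance between thin_spacer and shoulder below 0.006 m and z of thin_spacer in the frame of shoulder below 0.052 m and linear speed of thin_spacer above 0.45 m/s) or (horizontal distance between thick_spacer and shoulder below 0.006 m and z of thick_spacer in the frame of shoulder below 0.052 m and linear speed of thick_spacer above 0.45 m/s) or (horizontal distance between collar and shoulder below 0.006 m and z of collar in the frame of shoulder below 0.052 m and linear speed of collar above 0.45 m/s)).
It fails at once if the bottle is pushed more than 20 mm or tipped (distance of bottle from where it was at the start of the episode above 0.02 m or angle between bottle's own z axis and vertical above 0.25 rad).
It fails at once if the beaker is pushed more than 20 mm or tipped (distance of beaker from where it was at the start of the episode above 0.02 m or angle between beaker's own z axis and vertical above 0.25 rad).
It fails at once if the tube rack is pushed more than 20 mm or tipped (distance of tube_rack from where it was at the start of the episode above 0.02 m or angle between tube_rack's own z axis and vertical above 0.25 rad).
It also fails if it takes over 72 s, if anything falls off the work surface, if the arm or the gripper's body presses on something with over 40 N, if the wrist force passes 120 N, or if a joint passes its speed limit or range.

## Working session

There is one attempt and no reset: what is moved stays moved. The work goes in short steps, Python scripts to look and compute and a tool call to move; the robot and the scene stay as the last step left them, time stands still between calls to the robot, and variables do not carry over. Pictures are saved under pics/ and viewed, at most 10 in all, crops included, and the job is handed in when it is done.

Besides the shell and the picture viewer there is one more tool, called after "Call:" as name(argument=value, ...), one argument or row to a line, values as JSON. carry_out: Moves the arm, as the interface text tells. Scaled input: -1 to 1 covers 200 mm each way for a shift and 120 degrees each way for a turn. Its arguments: {"type":"object","properties":{"steps":{"type":"array"},"jaw":{"type":"number"},"newtons":{"type":"number"}},"required":["steps"]}

```bash
mkdir -p pics
cat > h.py <<'E'
import numpy as np, cv2
from workcell import arm
def cam(n):
    s=arm.observe(); p=arm.camera_params(n); im,d=arm.camera(n)
    if n=='wrist':
        T=np.eye(4);T[:3,:3]=np.array(s['ee_rot']).reshape(3,3);T[:3,3]=s['ee_pos'];M=T@np.array(p['hand_eye'])
    else:
        R=cv2.Rodrigues(np.array(p['rvec'],float))[0];M=np.eye(4);M[:3,:3]=R.T;M[:3,3]=-R.T@np.array(p['tvec']).ravel()
    return im,d,p,M
def slopes(p,uv):
    uv=np.atleast_2d(np.array(uv,float)); q=np.c_[(uv[:,0]-p['cx'])/p['fx'],(uv[:,1]-p['cy'])/p['fy']]
    x=q.copy()
    for _ in range(20): x=q/(1+p['k1']*(x**2).sum(1,keepdims=True))
    return x
def onplane(p,M,uv,z):
    s=slopes(p,uv); d=np.c_[s,np.ones(len(s))]@M[:3,:3].T; o=M[:3,3]
    return o+d*((z-o[2])/d[:,2])[:,None]
def cloud(p,M,d):
    v,u=np.mgrid[:480,:640]; s=slopes(p,np.c_[u.ravel(),v.ravel()]); z=d.ravel()[:,None]
    return ((np.c_[s,np.ones(len(s))]*z)@M[:3,:3].T+M[:3,3]).reshape(480,640,3)
def save(n,im): cv2.imwrite('pics/'+n,cv2.cvtColor(im,cv2.COLOR_RGB2BGR))
E
python3 - <<'E'
from h import *
for n in ('top','scene'):
    im,d,p,M=cam(n); save(n+'0.png',im); np.savez(n+'0.npz',im=im,d=d); print(n,M[:3,3].round(3),M[:3,2].round(3),p['fx'],p['k1'])
s=arm.observe();print(s)
E
```

```text
top [ 0.465 -0.022  1.267] [ 0.132 -0.011 -0.991] 433.23815268706227 -0.07137311442233275
scene [0.907 0.553 0.849] [-0.313 -0.598 -0.738] 439.6984237332592 -0.014847117414359342
{'t': 0.1, 'joints': array([-8.28201485e+01,  3.02743786e+01,  8.21474241e+01,  5.79822288e-04,
        6.76889300e+01, -1.02261255e+01]), 'joint_velocities': array([ 0.00048411, -0.07701674, -0.20590031, -0.03265993,  0.10351676,
        0.05246389]), 'tau': array([ 6.24060958e-04, -4.43303454e+01, -1.78586715e+01, -2.85099877e-04,
        3.84728221e-03, -1.15938022e-05]), 'ee_pos': array([ 0.18692642, -0.59573784,  0.23043254]), 'ee_rot': array([[ 9.54210320e-01,  2.99136441e-01, -2.32262149e-04],
       [ 2.99136324e-01, -9.54208457e-01,  1.91866529e-03],
       [ 3.52316198e-04, -1.90028826e-03, -9.99998132e-01]]), 'wrist_force': array([-0.27612623, -0.21929545,  0.08922534]), 'wrist_torque': array([ 0.04038645, -0.02748832, -0.03977718]), 'gripper_force': 0.0, 'opening': 0.9960277835365831}
```

View pics/top0.png

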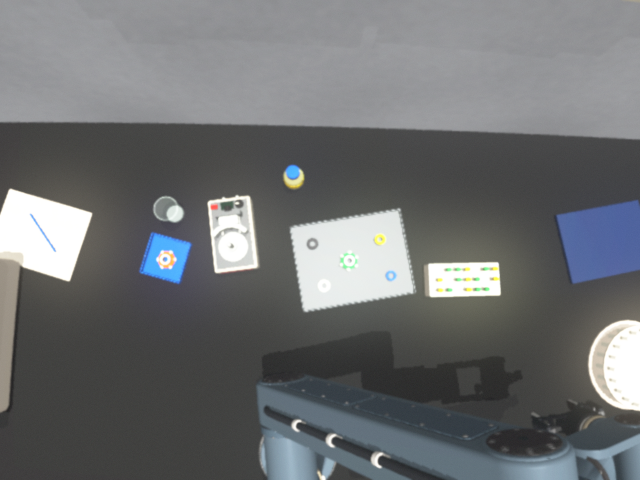

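View pics/scene0.png

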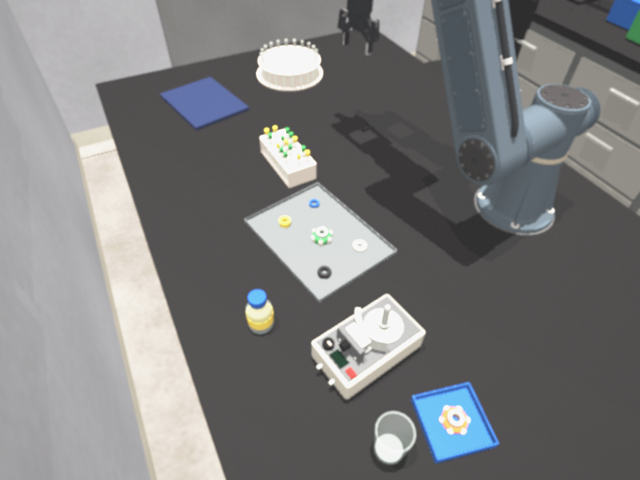

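The top view shows the tray with washer (324,286), collar (312,244), the green wide rotor (349,260), thick yellow spacer (380,239) and thin blue spacer (391,276). The spindle is at about (232,246). The orange rotor in the case is the spare, so the thin spacer is the right one. The scene view agrees, with the spindle tip at about (386,310).

Run:
```python
from h import *
p=arm.camera_params('top');R=cv2.Rodrigues(np.array(p['rvec'],float))[0];M=np.eye(4);M[:3,:3]=R.T;M[:3,3]=-R.T@np.array(p['tvec']).ravel()
f=np.load('top0.npz');d=f['d'];im=f['im'];C=cloud(p,M,d)
hsv=cv2.cvtColor(im,cv2.COLOR_RGB2HSV)
for n,u,v,z in (('washer',324,286,.011),('collar',312,244,.015),('rotor',349,260,.029),('yellow',380,239,.019),('blue',391,276,.011),('spindle',232,246,.14)):
    print(n,onplane(p,M,[u,v],z).round(4),C[v,u].round(3),hsv[v,u])
# masked centroids
def cent(box,m,z,n):
    u0,v0,u1,v1=box;mm=np.zeros_like(m);mm[v0:v1,u0:u1]=m[v0:v1,u0:u1]
    c=max(cv2.findContours(mm.astype(np.uint8),cv2.RETR_EXTERNAL,cv2.CHAIN_APPROX_NONE)[0],key=cv2.contourArea)
    (x,y),r=cv2.minEnclosingCircle(c);mo=cv2.moments(c);x,y=mo['m10']/mo['m00'],mo['m01']/mo['m00'];print(n,round(x,1),round(y,1),round(r,1),onplane(p,M,[x,y],z)[0].round(4))
H,S,V=[hsv[...,i] for i in range(3)]
cent((370,228,392,250),(S>120),.015,'yellow');cent((380,266,402,288),(S>120),.009,'blue');cent((302,234,322,254),V<110,.011,'collar')
cent((314,276,334,296),V>228,.009,'washer');cent((335,246,363,274),(S>100),.015,'rotor')
# pump corners at deck z .07, spindle pts
P=(C[...,2]>.055)&(C[...,2]<.075)&(np.mgrid[:480,:640][1]>200)&(np.mgrid[:480,:640][1]<262)&(np.mgrid[:480,:640][0]>190)&(np.mgrid[:480,:640][0]<280)
r=cv2.minAreaRect(C[P][:,:2].astype(np.float32));print(r,P.sum())
P=(C[...,2]>.12)&(np.mgrid[:480,:640][1]>200)&(np.mgrid[:480,:640][1]<262)&(np.mgrid[:480,:640][0]>190)&(np.mgrid[:480,:640][0]<280);print(C[P].round(3))
save('crop.png',cv2.resize(im[190:290,205:265],None,fx=5,fy=5,interpolation=cv2.INTER_CUBIC))
```

```text
washer [[ 0.4677 -0.065   0.011 ]] [ 0.468 -0.065  0.   ] [ 83   4 237]
collar [[ 0.588  -0.0276  0.015 ]] [ 0.589 -0.028  0.004] [ 83   4 232]
rotor [[ 0.5432 -0.1345  0.029 ]] [ 0.545 -0.137  0.001] [ 77   8 218]
yellow [[ 0.6069 -0.225   0.019 ]] [ 0.609 -0.228  0.003] [ 68   5 223]
blue [[ 0.5006 -0.2588  0.011 ]] [ 0.501 -0.26   0.004] [ 90   4 234]
spindle [[0.5654 0.1817 0.14  ]] [0.567 0.185 0.123] [ 38  13 160]
yellow 379.3 239.1 4.7 [ 0.607  -0.2237  0.015 ]Traceback (most recent call last):
  File "<stdin>", line 13, in <module>
  File "<stdin>", line 11, in cent
ZeroDivisionError: float division by zero
```

```bash
cat >> h.py <<'E'
def go(x,y,z,yaw=None):
    s=arm.observe();R=np.array(s['ee_rot']).reshape(3,3);y0=np.degrees(np.arctan2(R[1,0],R[0,0]))
    d=R.T@(np.array([x,y,z])-s['ee_pos']);print('t',round(s['t'],2),'pos',np.array(s['ee_pos']).round(4),'yaw',y0.round(2),'norm shift',(d/.2).round(4),'turn',0 if yaw is None else round((y0-yaw)/120,4))
def crop(n,im,b,k):
    save(n,cv2.resize(im[b[1]:b[3],b[0]:b[2]],None,fx=k,fy=k,interpolation=cv2.INTER_CUBIC))
E
python3 - <<'E'
from h import *
print(np.array(arm.camera_params('wrist')['hand_eye']).round(3))
go(.45,-.13,.30,5)
f=np.load('top0.npz');crop('crop.png',f['im'],(200,190,270,290),5)
E
```

```text
[[-0.001 -0.966 -0.26   0.065]
 [ 1.    -0.001  0.001 -0.002]
 [-0.001 -0.26   0.966 -0.142]
 [ 0.     0.     0.     1.   ]]
t 0.1 pos [ 0.1869 -0.5957  0.2304] yaw 17.41 norm shift [ 1.9519 -1.8292 -0.3437] turn 0.1034
```

View pics/crop.png

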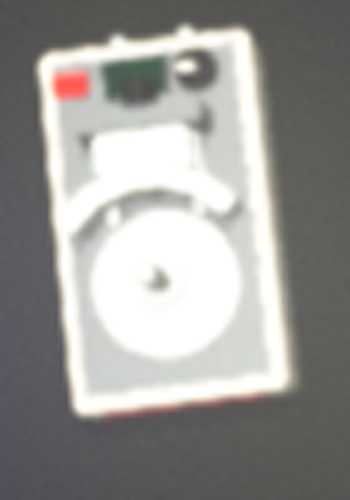

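The crop shows the pump deck with the spindle tip at crop (157,278), and the shoe and bracket above it. The pump's +x axis points up the image at roughly 5° yaw.

Call:
carry_out(
  steps=[
    [0.22,-0.14,-0.12,0],
    [0.44,-0.28,-0.2,0],
    [0.66,-0.41,-0.3,0],
    [0.88,-0.55,-0.34,0],
  ],
)

```text
t: 0.6
ee_pos: [0.3231, -0.4379, 0.3002]
ee_rot: [[0.954, 0.299, 0.001], [0.299, -0.954, -0.001], [0.0, 0.002, -1.0]]
wrist_force: [0.5, -0.6, 0.2]
opening: 1.001
gripper_force: 0.0
```

Call:
carry_out(
  steps=[
    [0.22,-0.14,0,0.05],
    [0.44,-0.28,0,0.1],
    [0.66,-0.41,0,0.1],
    [0.85,-0.55,0,0.1],
  ],
)

```text
t: 1.1
ee_pos: [0.4523, -0.2814, 0.299]
ee_rot: [[0.996, 0.095, -0.0], [0.095, -0.996, 0.0], [-0.0, -0.0, -1.0]]
wrist_force: [0.8, -0.1, -0.3]
opening: 0.999
gripper_force: 0.0
```

Run:
```python
from h import *
go(.58,-.13,.30,5)
```

```text
t 1.1 pos [ 0.4523 -0.2814  0.299 ] yaw 5.42 norm shift [ 0.7073 -0.693  -0.005 ] turn 0.0035
```

Call:
carry_out(
  steps=[
    [0.22,-0.2,0,0],
    [0.42,-0.4,0,0],
    [0.58,-0.6,0,0],
    [0.6,-0.65,0,0],
    [0.6,-0.65,0,0],
  ],
)

```text
t: 1.72
ee_pos: [0.5581, -0.1417, 0.2988]
ee_rot: [[0.995, 0.096, -0.001], [0.096, -0.995, -0.0], [-0.001, -0.0, -1.0]]
wrist_force: [0.4, -1.1, -0.8]
opening: 0.998
gripper_force: 0.0
```

Run:
```python
from h import *
im,d,p,M=cam('wrist'); save('w1.png',im); np.savez('w1.npz',im=im,d=d,M=M); print(M[:3,3].round(3),p['fx'])
```

```text
[ 0.622 -0.134  0.441] 395.9314420173986
```

View pics/w1.png

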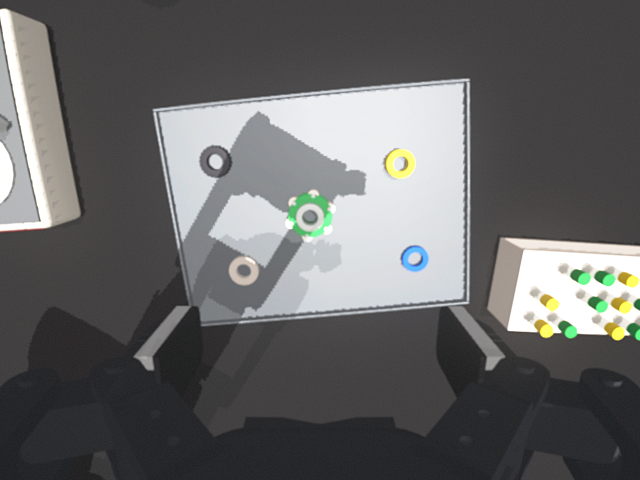

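The wrist view over the tray shows collar (215,161), washer (244,270), green rotor (311,216), yellow spacer (400,164) and blue spacer (415,259).

Run:
```python
from h import *
p=arm.camera_params('wrist');f=np.load('w1.npz');im,d,M=f['im'],f['d'],f['M'];C=cloud(p,M,d);hsv=cv2.cvtColor(im,cv2.COLOR_RGB2HSV)
lab=cv2.cvtColor(im,cv2.COLOR_RGB2LAB).astype(int)
for n,(u,v),h,D in (('washer',(244,270),8,34),('collar',(215,161),12,33),('rotorhub',(311,216),26,30),('yellow',(400,164),16,30),('blue',(415,259),8,30)):
    b=slice(v-30,v+31),slice(u-30,u+31)
    z=C[b][...,2]; print(n,'floor z',np.median(z[:6]).round(4),'lab ring',lab[v,u-12],lab[v,u+12],'floor',lab[v-27,u],lab[v+27,u])
    # depth mask
    m=(z>.003+h*.6e-3).astype(np.uint8) if n!='rotorhub' else (z>.024).astype(np.uint8)
    cs=cv2.findContours(m,cv2.RETR_EXTERNAL,cv2.CHAIN_APPROX_NONE)[0]
    if cs:
        c=max(cs,key=cv2.contourArea);(x,y),r=cv2.minEnclosingCircle(c);q=C[b][m>0]
        mo=cv2.moments(c);x,y=mo['m10']/mo['m00'],mo['m01']/mo['m00']
        print('  depth',round(x+u-30,1),round(y+v-30,1),'r',r,'top z',np.median(q[:,2]).round(4),onplane(p,M,[x+u-30,y+v-30],.003+h*.75e-3)[0].round(4))
    if n in('yellow','blue','collar','washer'):
        L=lab[b];m={'yellow':L[...,2]>160,'blue':L[...,2]<110,'collar':L[...,0]<85,'washer':L[...,2]>132}[n].astype(np.uint8)
        cs=cv2.findContours(m,cv2.RETR_EXTERNAL,cv2.CHAIN_APPROX_NONE)[0]
        if not cs: continue
        c=max(cs,key=cv2.contourArea);(x,y),(a,bb),_=cv2.fitEllipse(c)
        e=onplane(p,M,[[x+u-30,y+v-30],[x+u-30+a/2,y+v-30]],.003+h*.6e-3);print('  col',round(x+u-30,1),round(y+v-30,1),a.__round__(1),bb.__round__(1),e[0].round(4),'D',2*np.linalg.norm(e[1]-e[0])*1e3)
```

```text
washer floor z 0.0025 lab ring [202 131 135] [202 130 135] floor [201 127 125] [115 127 126]
  depth 243.3 270.0 r 15.208357810974121 top z 0.01 [ 0.4704 -0.0613  0.009 ]
  col 243.5 270.0 27.8 28.6 [ 0.4699 -0.0614  0.0078] D 32.15424951901207
collar floor z 0.0025 lab ring [120 130 126] [ 87 131 126] floor [227 127 127] [144 127 126]
  depth 214.4 161.2 r 16.37843894958496 top z 0.0141 [ 0.5906 -0.0253  0.012 ]
  col 224.6 164.0 9.9 23.2 [ 0.5884 -0.0359  0.0102] D 10.716310374447312
rotorhub floor z 0.0026 lab ring [227 127 129] [204 120 135] floor [175 130 131] [209 128 125]
  depth 309.7 217.5 r 15.008431434631348 top z 0.0284 [ 0.5413 -0.1321  0.0225]
yellow floor z 0.0025 lab ring [250 112 184] [250 112 187] floor [240 128 127] [235 127 127]
  depth 399.9 163.2 r 15.050649642944336 top z 0.0183 [ 0.6071 -0.2219  0.015 ]
  col 399.6 163.2 28.3 29.1 [ 0.607  -0.2221  0.0126] D 30.307169450309605
blue floor z 0.0026 lab ring [171 130  77] [186 123  86] floor [230 127 126] [222 127 125]
  depth 414.5 258.4 r 13.275404930114746 top z 0.0102 [ 0.5027 -0.2553  0.009 ]
  col 414.8 258.5 25.7 26.7 [ 0.5023 -0.256   0.0078] D 29.715798758661368
```

Run:
```python
from h import *
go(.470,-.0614,.10,5.5); go(.470,-.0614,.004,5.5)
```

```text
t 1.77 pos [ 0.5579 -0.1426  0.299 ] yaw 5.41 norm shift [-0.3979 -0.4461  0.9953] turn -0.0007
t 1.77 pos [ 0.5579 -0.1426  0.299 ] yaw 5.41 norm shift [-0.3973 -0.4462  1.4753] turn -0.0007
```

Call:
carry_out(
  steps=[
    [-0.12,-0.14,0.22,0],
    [-0.24,-0.28,0.45,0],
    [-0.36,-0.4,0.7,0],
    [-0.398,-0.446,0.9,0],
    [-0.398,-0.446,0.995,0],
    [-0.398,-0.446,0.995,0],
  ],
  jaw=90,
  newtons=40,
)

```text
t: 2.52
ee_pos: [0.4696, -0.062, 0.0993]
ee_rot: [[0.996, 0.092, -0.003], [0.092, -0.996, 0.001], [-0.003, -0.001, -1.0]]
wrist_force: [-0.5, 0.8, -0.0]
opening: 0.647
gripper_force: 0.0
```

Run:
```python
from h import *
go(.470,-.0614,.004,5.5)
```

```text
t 2.52 pos [ 0.4696 -0.062   0.0993] yaw 5.28 norm shift [ 0.0035 -0.0022  0.4766] turn -0.0019
```

Call:
carry_out(
  steps=[
    [0.002,-0.002,0.22,0],
    [0.002,-0.002,0.4,0],
    [0.002,-0.002,0.475,0],
    [0.002,-0.002,0.475,0],
    [0.002,-0.002,0.475,0],
  ],
)

```text
t: 3.15
ee_pos: [0.4722, -0.061, 0.0065]
ee_rot: [[0.996, 0.094, 0.002], [0.094, -0.996, -0.001], [0.002, 0.001, -1.0]]
wrist_force: [-0.6, -0.3, 0.1]
opening: 0.643
gripper_force: 0.0
```

Call:
carry_out(
  steps=[
    [0,0,0,0],
    [0,0,0,0],
    [0,0,0,0],
    [0,0,0,0],
    [0,0,0,0],
  ],
  jaw=255,
  newtons=40,
)

```text
t: 3.78
ee_pos: [0.472, -0.0607, 0.0068]
ee_rot: [[0.996, 0.095, 0.002], [0.095, -0.996, -0.001], [0.002, 0.001, -1.0]]
wrist_force: [0.6, -0.0, 7.9]
opening: 0.362
gripper_force: 38.9
```

Call:
carry_out(
  steps=[
    [0,0,-0.05,0],
    [0,0,-0.2,0],
    [0,0,-0.45,0],
    [0,0,-0.7,0],
    [0,-0.1,-0.95,0],
  ],
)

```text
t: 4.4
ee_pos: [0.4696, -0.0411, 0.1978]
ee_rot: [[0.996, 0.092, 0.002], [0.092, -0.996, -0.001], [0.002, 0.001, -1.0]]
wrist_force: [0.6, -0.5, 0.5]
opening: 0.358
gripper_force: 39.7
```

Run:
```python
from h import *
go(.53,.18,.26,5.5)
```

```text
t 4.4 pos [ 0.4696 -0.0411  0.1978] yaw 5.31 norm shift [ 0.4036 -1.0723 -0.3116] turn -0.0016
```

Call:
carry_out(
  steps=[
    [0.05,-0.2,-0.15,0],
    [0.15,-0.45,-0.25,0],
    [0.27,-0.7,-0.3,0],
    [0.4,-0.95,-0.31,0],
    [0.4,-1.0,-0.31,0],
    [0.4,-1.0,-0.31,0],
    [0.4,-1.0,-0.31,0],
  ],
)

```text
t: 5.28
ee_pos: [0.5293, 0.1649, 0.2572]
ee_rot: [[0.996, 0.093, -0.001], [0.093, -0.996, -0.001], [-0.001, 0.001, -1.0]]
wrist_force: [0.3, -0.8, -0.2]
opening: 0.36
gripper_force: 39.7
```

Run:
```python
from h import *
go(.53,.18,.26,5.5)
im,d,p,M=cam('wrist'); save('w2.png',im); np.savez('w2.npz',im=im,d=d,M=M)
```

```text
t 5.28 pos [0.5293 0.1649 0.2572] yaw 5.34 norm shift [ 0.0105 -0.075  -0.0141] turn -0.0013
```

View pics/w2.png

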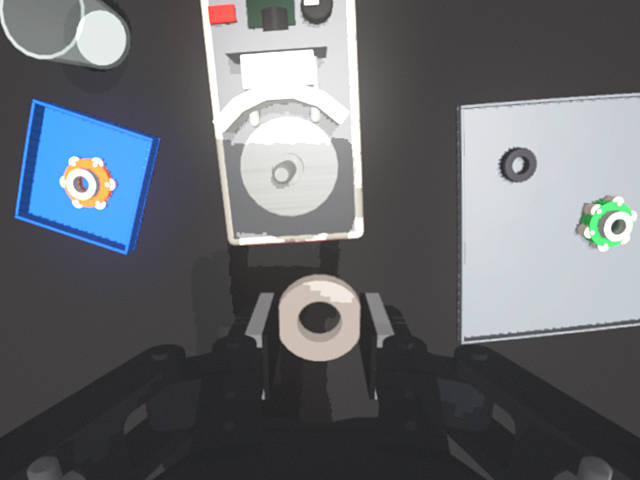

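The washer is held level between the fingers, with its bore at about (320,318). The spindle's base is near (292,163) and its tip near (281,178).

Run:
```python
from h import *
p=arm.camera_params('wrist');f=np.load('w2.npz');im,d,M=f['im'],f['d'],f['M'];C=cloud(p,M,d);Tt=M@np.linalg.inv(np.array(p['hand_eye']))
crop('c2.png',im,(235,110,345,210),6)
R=C[140:200,255:320]
for a,b in ((.128,.15),(.085,.128)):
    m=(R[...,2]>a)&(R[...,2]<b); print(a,m.sum(),np.median(R[m],0).round(4),R[m].min(0).round(4),R[m].max(0).round(4))
# head plate r40 at z .074
P=C[100:230,230:350];m=((P[...,2]>.0715)&(P[...,2]<.077)).astype(np.uint8)
c=max(cv2.findContours(m,cv2.RETR_EXTERNAL,cv2.CHAIN_APPROX_NONE)[0],key=cv2.contourArea);(x,y),(a,b),_=cv2.fitEllipse(c);print('plate',x+230,y+100,a,b,onplane(p,M,[x+230,y+100],.074))
# washer
W=C[265:370,270:370];z=W[...,2];zt=np.median(z[(z>.24)&(z<.29)]);m=(np.abs(z-zt)<.0025);q=W[m];print('washer z',zt,m.sum())
t=(q-Tt[:3,3])@Tt[:3,:3];print('in tool min max',t.min(0).round(4),t.max(0).round(4))
hsv=cv2.cvtColor(im,cv2.COLOR_RGB2LAB).astype(int);print(hsv[300,320],hsv[345,320],hsv[345,260])
```

```text
0.128 352 [0.5704 0.1938 0.1381] [0.5629 0.1874 0.1282] [0.5767 0.2013 0.1409]
0.085 333 [0.5744 0.1896 0.0859] [0.5578 0.1823 0.085 ] [0.5813 0.206  0.1278]
plate 288.8994445800781 166.11614227294922 96.8385009765625 99.40155029296875 [[0.57107419 0.19431469 0.074     ]]
washer z 0.26067080722840663 4383
in tool min max [-0.0197 -0.0197 -0.0059] [ 0.0147  0.0174 -0.001 ]
[196 131 135] [200 131 134] [168 128 130]
```

View pics/c2.png

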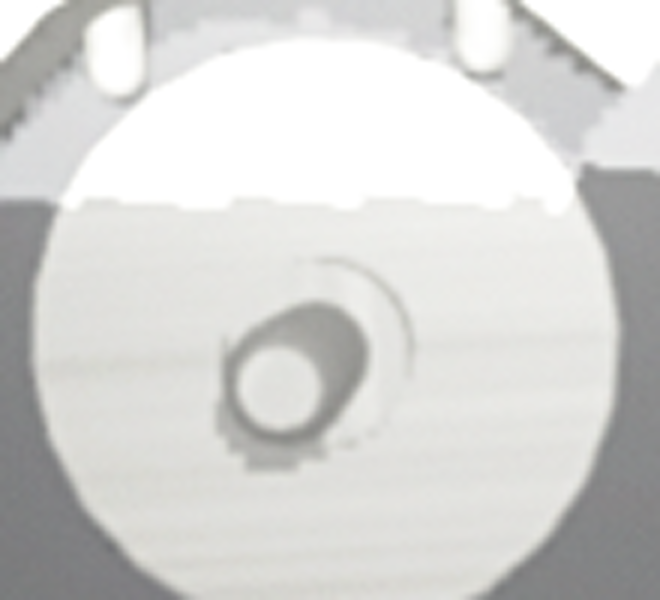

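The crop shows the tip's end face centred at crop (280,388), which is full-picture (281.7,174.7).

```bash
cat >> h.py <<'E'
def held(p,M,im,d,box,mask,ztop):
    """ellipse of the ring's top face -> centre in the tool frame, diameter"""
    T=M@np.linalg.inv(np.array(p['hand_eye']));u0,v0,u1,v1=box;m=np.zeros(im.shape[:2],np.uint8);m[v0:v1,u0:u1]=mask[v0:v1,u0:u1]
    c=max(cv2.findContours(m,cv2.RETR_EXTERNAL,cv2.CHAIN_APPROX_NONE)[0],key=cv2.contourArea)[:,0]
    P=onplane(p,M,c,ztop);t=(P-T[:3,3])@T[:3,:3]
    A=np.c_[t[:,:2],np.ones(len(t))];s=np.linalg.lstsq(A,-(t[:,:2]**2).sum(1),rcond=None)[0];cc=-s[:2]/2
    return cc,2*np.sqrt(cc@cc-s[2]),t
E
python3 - <<'E'
from h import *
p=arm.camera_params('wrist');f=np.load('w2.npz');im,d,M=f['im'],f['d'],f['M'];C=cloud(p,M,d);T=M@np.linalg.inv(np.array(p['hand_eye']))
tip=onplane(p,M,[281.7,174.7],.14)[0];print('tip',tip.round(4))
zt=.2607
m=(np.abs(C[...,2]-zt)<.0025);u,v=np.mgrid[:480,:640][::-1]
lab=cv2.cvtColor(im,cv2.COLOR_RGB2LAB).astype(int)
cc,D,t=held(p,M,im,d,(275,265,366,375),m&(lab[...,2]>132),zt);print('outer',cc,D,t.min(0),t.max(0))
# bore: hole in the mask
b=((lab[...,2]<=132)|~m);b2=np.zeros_like(b);n,l,s,ce=cv2.connectedComponentsWithStats(b[280:350,295:345].astype(np.uint8));k=l[38,25];print(s[k])
cc,D,t=held(p,M,im,d,(295,280,345,350),np.pad((l==k),((280,130),(295,295))),zt);print('bore',cc,D,t.min(0),t.max(0))
E
```

```text
tip [0.5697 0.1941 0.14  ]
outer [-0.00204675 -0.00127483] 0.03334520818342251 [-0.01911073 -0.01685547 -0.00353284] [ 0.01520199  0.01426073 -0.00348334]
[   3   21   44   40 1312]
bore [-0.00180799 -0.0011525 ] 0.015964564456832506 [-0.0103038  -0.00939381 -0.00351974] [ 0.00602856  0.0070576  -0.00349676]
```

Run:
```python
from h import *
go(.5721,.193,.165,5.5)
```

```text
t 5.33 pos [0.5295 0.1647 0.2572] yaw 5.31 norm shift [ 0.2255 -0.1211  0.4609] turn -0.0016
```

Call:
carry_out(
  steps=[
    [0.15,-0.08,0.05,0],
    [0.225,-0.12,0.25,0],
    [0.225,-0.12,0.4,0],
    [0.225,-0.12,0.46,0],
    [0.225,-0.12,0.46,0],
    [0.225,-0.12,0.46,0],
  ],
)

```text
t: 6.08
ee_pos: [0.5736, 0.1939, 0.1667]
ee_rot: [[0.996, 0.094, 0.003], [0.094, -0.996, 0.0], [0.003, -0.0, -1.0]]
wrist_force: [0.6, -0.5, 0.2]
opening: 0.365
gripper_force: 39.7
```

Run:
```python
from h import *
go(.5721,.193,.165,5.5)
im,d,p,M=cam('wrist'); np.savez('w3.npz',im=im,d=d,M=M);im2=arm.camera('scene')[0]
a=cv2.resize(im[220:420,220:420],(500,500));b=cv2.resize(im2[270:390,320:420],(300,360));c=np.zeros((500,800,3),np.uint8);c[:,:500]=a;c[:360,500:]=b;save('c3.png',c)
```

```text
t 6.08 pos [0.5736 0.1939 0.1667] yaw 5.37 norm shift [-0.0081  0.0039  0.0087] turn -0.0011
```

View pics/c3.png

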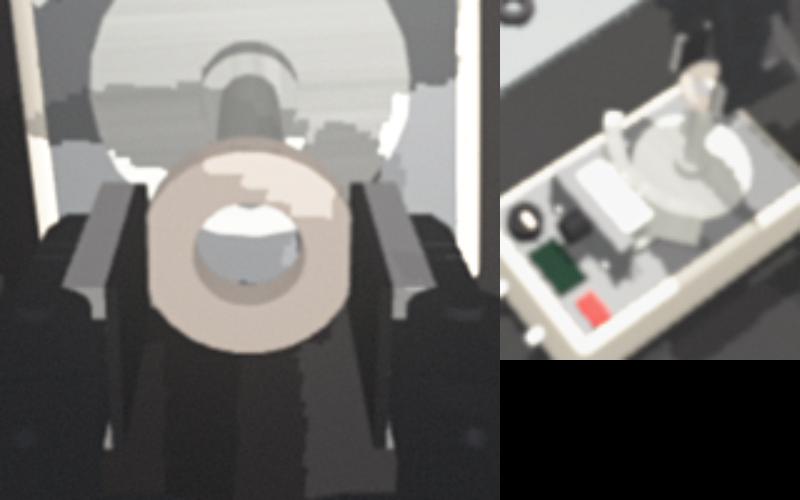

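The washer bore is centred at crop (249,247) and the spindle runs straight behind it at u≈250, so y is aligned. x needs a trim of about −1.4 mm.

Call:
carry_out(
  steps=[
    [-0.007,0.002,0.02,0],
    [-0.007,0.002,0.06,0],
    [-0.007,0.002,0.1,0],
    [-0.007,0.002,0.13,0],
    [-0.007,0.002,0.15,0],
    [-0.007,0.002,0.15,0],
  ],
)

```text
t: 6.92
ee_pos: [0.5713, 0.1937, 0.1348]
ee_rot: [[0.996, 0.094, -0.001], [0.094, -0.996, -0.0], [-0.001, 0.0, -1.0]]
wrist_force: [0.2, 0.4, -0.4]
opening: 0.36
gripper_force: 39.7
```

Call:
carry_out(
  steps=[
    [0,0,0.06,0],
    [0,0,0.12,0],
    [0,0,0.17,0],
    [0,0,0.19,0],
    [0,0,0.19,0],
  ],
)

```text
t: 7.55
ee_pos: [0.5712, 0.1936, 0.0968]
ee_rot: [[0.996, 0.094, -0.001], [0.094, -0.996, -0.0], [-0.001, 0.0, -1.0]]
wrist_force: [-0.1, -0.2, 0.2]
opening: 0.36
gripper_force: 39.7
```

Run:
```python
from h import *
im,d,p,M=cam('wrist'); im2=arm.camera('scene')[0];go(.57,.193,.09,5.5)
a=cv2.resize(im[220:420,220:420],(500,500));b=cv2.resize(im2[270:390,320:420],(300,360));c=np.zeros((500,800,3),np.uint8);c[:,:500]=a;c[:360,500:]=b;save('c4.png',c)
```

```text
t 7.65 pos [0.5713 0.1937 0.0974] yaw 5.41 norm shift [-0.0066  0.003   0.037 ] turn -0.0008
```

View pics/c4.png

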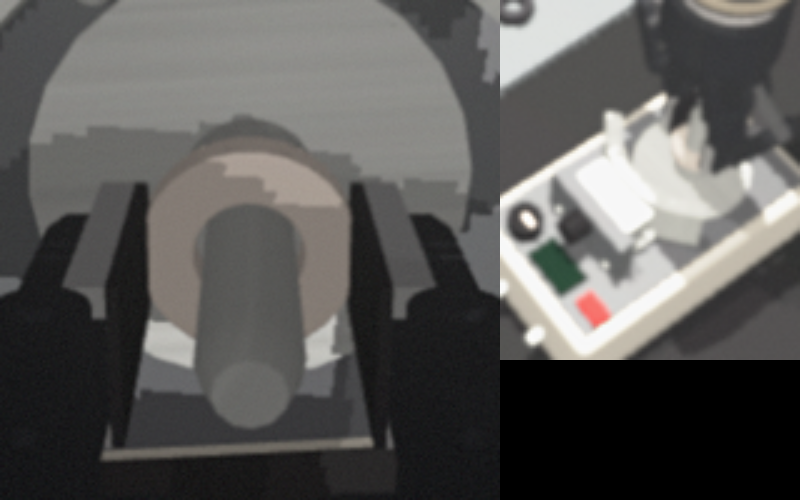

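The spindle passes through the washer bore, its tip at crop (252,393), with no side force. The washer is a few mm above the shoulder.

Call:
carry_out(
  steps=[
    [0,0,0.015,0],
    [0,0,0.03,0],
    [0,0,0.036,0],
    [0,0,0.04,0],
    [0,0,0.04,0],
  ],
)

```text
t: 8.28
ee_pos: [0.5712, 0.1937, 0.0899]
ee_rot: [[0.996, 0.094, -0.0], [0.094, -0.996, -0.0], [-0.0, 0.0, -1.0]]
wrist_force: [-0.9, -1.1, 4.7]
opening: 0.359
gripper_force: 40.3
```

Call:
carry_out(
  steps=[
    [0,0,0,0],
    [0,0,0,0],
    [0,0,0,0],
    [0,0,0,0],
  ],
  jaw=90,
)

```text
t: 8.78
ee_pos: [0.5713, 0.1937, 0.0891]
ee_rot: [[0.996, 0.094, -0.0], [0.094, -0.996, -0.0], [-0.0, -0.0, -1.0]]
wrist_force: [-0.0, 0.8, 0.7]
opening: 0.642
gripper_force: 0.0
```

Call:
carry_out(
  steps=[
    [0,0,-0.1,0],
    [0,0,-0.3,0],
    [0,0,-0.5,0],
    [0,0,-0.7,0],
    [0,0.2,-0.8,0],
  ],
)

```text
t: 9.4
ee_pos: [0.576, 0.1556, 0.252]
ee_rot: [[0.995, 0.098, 0.005], [0.098, -0.995, 0.001], [0.005, -0.001, -1.0]]
wrist_force: [0.9, -0.6, -0.7]
opening: 0.642
gripper_force: 0.0
```

Run:
```python
from h import *
go(.5413,-.1325,.15,5.5);go(.51,.194,.26,5.5)
im,d,p,M=cam('wrist'); np.savez('w4.npz',im=im,d=d,M=M); C=cloud(p,M,d)
lab=cv2.cvtColor(im,cv2.COLOR_RGB2LAB).astype(int)
near=(np.hypot(C[...,0]-.5705,C[...,1]-.194)<.02)
m=near&(lab[...,2]>131)&(C[...,2]>.08)
print(m.sum(),np.median(C[m],0),C[m].min(0),C[m].max(0))
```

```text
t 9.4 pos [0.576  0.1556 0.252 ] yaw 5.64 norm shift [-0.3166  1.4169  0.5076] turn 0.0011
t 9.4 pos [0.576  0.1556 0.252 ] yaw 5.64 norm shift [-0.3094 -0.2234 -0.0414] turn 0.0011
979 [0.57458684 0.19071612 0.09339378] [0.55329972 0.17739005 0.08464938] [0.58534966 0.21131935 0.26082237]
```

Call:
carry_out(
  steps=[
    [-0.06,0.25,0,0],
    [-0.12,0.55,0,0],
    [-0.18,0.8,0.1,0],
    [-0.24,1.0,0.2,0],
  ],
)

```text
t: 9.95
ee_pos: [0.5461, -0.0518, 0.2091]
ee_rot: [[0.996, 0.093, 0.001], [0.093, -0.996, -0.001], [0.001, 0.001, -1.0]]
wrist_force: [0.7, -0.2, -0.0]
opening: 0.645
gripper_force: 0.0
```

Call:
carry_out(
  steps=[
    [-0.04,0.2,0.2,0],
    [-0.06,0.4,0.3,0],
    [-0.06,0.4,0.4,0],
    [-0.06,0.4,0.4,0],
  ],
)

```text
t: 10.45
ee_pos: [0.5403, -0.1305, 0.1277]
ee_rot: [[0.996, 0.093, -0.004], [0.093, -0.996, 0.002], [-0.004, -0.002, -1.0]]
wrist_force: [-0.5, 0.1, -0.6]
opening: 0.65
gripper_force: 0.0
```

Run:
```python
from h import *
go(.5413,-.1325,.023,5.5)
```

```text
t 10.45 pos [ 0.5403 -0.1305  0.1277] yaw 5.33 norm shift [0.0058 0.0114 0.5233] turn -0.0015
```

Call:
carry_out(
  steps=[
    [0.003,0.008,0.2,0],
    [0.003,0.008,0.4,0],
    [0.003,0.008,0.48,0],
    [0.003,0.008,0.52,0],
    [0.003,0.008,0.52,0],
    [0.003,0.008,0.52,0],
  ],
)

```text
t: 11.2
ee_pos: [0.5434, -0.1324, 0.0265]
ee_rot: [[0.996, 0.094, 0.002], [0.094, -0.996, -0.001], [0.002, 0.001, -1.0]]
wrist_force: [-0.3, 0.3, -0.1]
opening: 0.651
gripper_force: 0.0
```

Run:
```python
from h import *
go(.5413,-.1325,.023,5.5);print(arm.observe()['wrist_force'])
```

```text
t 11.2 pos [ 0.5434 -0.1324  0.0265] yaw 5.42 norm shift [-0.0107 -0.0003  0.0176] turn -0.0007
[-0.28689879  0.29913749 -0.07063285]
```

Call:
carry_out(
  steps=[
    [-0.01,0,0.016,0],
    [-0.01,0,0.016,0],
  ],
)

```text
t: 11.45
ee_pos: [0.5403, -0.1323, 0.0224]
ee_rot: [[0.996, 0.094, 0.0], [0.094, -0.996, -0.0], [0.0, 0.0, -1.0]]
wrist_force: [0.1, -0.6, -0.8]
opening: 0.648
gripper_force: 0.0
```

Call:
carry_out(
  steps=[
    [0,0,0,0],
    [0,0,0,0],
    [0,0,0,0],
    [0,0,0,0],
    [0,0,0,0],
  ],
  jaw=255,
  newtons=60,
)

```text
t: 12.08
ee_pos: [0.5406, -0.1324, 0.0227]
ee_rot: [[0.996, 0.094, 0.0], [0.094, -0.996, -0.0], [0.0, 0.0, -1.0]]
wrist_force: [-1.1, 0.7, 5.2]
opening: 0.304
gripper_force: 58.8
```

Call:
carry_out(
  steps=[
    [0,0,-0.05,0],
    [0,0,-0.2,0],
    [0,0,-0.45,0],
    [0,0,-0.7,0],
    [0,-0.15,-0.95,0],
  ],
)

```text
t: 12.7
ee_pos: [0.5382, -0.1036, 0.2139]
ee_rot: [[0.996, 0.091, 0.001], [0.091, -0.996, -0.001], [0.001, 0.001, -1.0]]
wrist_force: [0.4, 0.1, -2.1]
opening: 0.311
gripper_force: 59.3
```

Call:
carry_out(
  steps=[
    [0,-0.25,-0.15,0],
    [0,-0.5,-0.25,0],
    [0,-0.75,-0.3,0],
    [0,-1.0,-0.3,0],
  ],
)

```text
t: 13.2
ee_pos: [0.5188, 0.0983, 0.2734]
ee_rot: [[0.996, 0.094, 0.003], [0.094, -0.996, 0.0], [0.003, 0.0, -1.0]]
wrist_force: [0.4, -0.7, -1.9]
opening: 0.305
gripper_force: 59.4
```

Run:
```python
from h import *
go(.569,.194,.24,5.5)
```

```text
t 13.2 pos [0.5188 0.0983 0.2734] yaw 5.39 norm shift [ 0.2945 -0.4527  0.1679] turn -0.0009
```

Call:
carry_out(
  steps=[
    [0.05,-0.2,0.03,0],
    [0.11,-0.33,0.03,0],
    [0.11,-0.33,0.03,0],
    [0.11,-0.33,0.03,0],
  ],
)

```text
t: 13.7
ee_pos: [0.5339, 0.1641, 0.2659]
ee_rot: [[0.996, 0.094, -0.001], [0.094, -0.996, -0.001], [-0.001, 0.0, -1.0]]
wrist_force: [-0.1, 0.2, -1.5]
opening: 0.304
gripper_force: 59.4
```

Run:
```python
from h import *
go(.569,.194,.17,5.5)
im,d,p,M=cam('wrist'); np.savez('w5.npz',im=im,d=d,M=M); C=cloud(p,M,d)
T=M@np.linalg.inv(np.array(p['hand_eye'])); t=(C-T[:3,3])@T[:3,:3]
m=(np.hypot(t[...,0],t[...,1])<.016)&(np.abs(t[...,2])<.03);print(m.sum(),np.percentile(t[m][:,2],[1,10,50,90]))
zt=np.percentile(t[m][:,2],20);m&=np.abs(t[...,2]-zt)<.002;q=t[m];print('hub top',zt,q.min(0).round(4),q.max(0).round(4))
Z=T[2,3]-zt
n=(np.hypot(t[...,0],t[...,1])<.02)&(np.abs(t[...,2]-zt)<.002)
ys,xs=np.where(n);b=(xs.min()-2,ys.min()-2,xs.max()+3,ys.max()+3);print(b)
print('hub fit',held(p,M,im,d,b,n,Z)[:2])
# cage outer
n=(np.hypot(t[...,0],t[...,1])<.035)&(np.abs(t[...,2]-zt-.010)<.002);q=t[n];print('cage',n.sum(),q.min(0).round(4),q.max(0).round(4))
# tip
R=(np.hypot(C[...,0]-.570,C[...,1]-.194)<.015)&(C[...,2]>.136)&(C[...,2]<.144);print('tip',R.sum(),np.median(C[R],0).round(4),((C[R].min(0)+C[R].max(0))/2).round(4))
save('w5.png',im)
```

```text
t 13.7 pos [0.5339 0.1641 0.2659] yaw 5.42 norm shift [ 0.1896 -0.1324  0.4791] turn -0.0007
4716 [-0.02881174 -0.01623056 -0.00536319  0.00770488]
hub top -0.006321532613870008 [-0.0132 -0.0144 -0.0083] [ 0.0159  0.0126 -0.0043]
(np.int64(273), np.int64(272), np.int64(373), np.int64(352))
hub fit (array([ 0.00274678, -0.00086425]), np.float64(0.030421049038236263))
cage 4154 [-0.0258 -0.0251  0.0017] [0.0295 0.0248 0.0057]
tip 219 [0.57   0.1942 0.139 ] [0.5698 0.1944 0.1385]
```

Call:
carry_out(
  steps=[
    [0.1,-0.06,0.02,0],
    [0.186,-0.129,0.15,0],
    [0.186,-0.129,0.35,0],
    [0.186,-0.129,0.46,0],
    [0.186,-0.129,0.46,0],
    [0.186,-0.129,0.46,0],
  ],
)

```text
t: 14.5
ee_pos: [0.57, 0.1931, 0.1752]
ee_rot: [[0.996, 0.093, 0.002], [0.093, -0.996, 0.0], [0.002, -0.0, -1.0]]
wrist_force: [-0.2, 0.1, -1.4]
opening: 0.304
gripper_force: 59.4
```

Run:
```python
from h import *
go(.5686,.1933,.145,5.5)
```

```text
t 14.5 pos [0.57   0.1931 0.1752] yaw 5.34 norm shift [-0.0072 -0.0018  0.151 ] turn -0.0013
```

Call:
carry_out(
  steps=[
    [-0.006,-0.002,0.03,0],
    [-0.006,-0.002,0.07,0],
    [-0.006,-0.002,0.1,0],
    [-0.006,-0.002,0.13,0],
    [-0.006,-0.002,0.15,0],
    [-0.006,-0.002,0.15,0],
  ],
)

```text
t: 15.25
ee_pos: [0.5677, 0.194, 0.1436]
ee_rot: [[0.996, 0.094, -0.001], [0.094, -0.996, -0.0], [-0.001, 0.0, -1.0]]
wrist_force: [0.3, -0.1, -1.8]
opening: 0.304
gripper_force: 59.4
```

Call:
carry_out(
  steps=[
    [0.004,0,0.04,0],
    [0.004,0,0.08,0],
    [0.004,0,0.11,0],
    [0.004,0,0.13,0],
    [0.004,0,0.145,0],
    [0.004,0,0.145,0],
  ],
)

```text
t: 16.0
ee_pos: [0.5686, 0.1941, 0.1149]
ee_rot: [[0.996, 0.094, -0.0], [0.094, -0.996, -0.0], [-0.0, 0.0, -1.0]]
wrist_force: [0.3, -0.3, -1.9]
opening: 0.304
gripper_force: 59.4
```

Call:
carry_out(
  steps=[
    [0,0,0.005,0],
    [0,0,0.009,0],
    [0,0,0.012,0],
    [0,0,0.012,0],
  ],
)

```text
t: 16.5
ee_pos: [0.5691, 0.1941, 0.1137]
ee_rot: [[0.996, 0.094, 0.001], [0.094, -0.996, 0.0], [0.001, -0.0, -1.0]]
wrist_force: [-2.1, -0.3, 5.6]
opening: 0.305
gripper_force: 60.2
```

Call:
carry_out(
  steps=[
    [0,0,0,0],
    [0,0,0,0],
    [0,0,0,0],
    [0,0,0,0],
  ],
  jaw=90,
)

```text
t: 17.0
ee_pos: [0.5687, 0.1941, 0.1125]
ee_rot: [[0.996, 0.094, -0.0], [0.094, -0.996, -0.0], [-0.0, 0.0, -1.0]]
wrist_force: [0.2, -0.4, -0.2]
opening: 0.645
gripper_force: 0.0
```

Call:
carry_out(
  steps=[
    [0,0,-0.1,0],
    [0,0,-0.3,0],
    [0,0,-0.5,0],
    [0,0,-0.65,0],
    [0,0.2,-0.7,0],
  ],
)

```text
t: 17.62
ee_pos: [0.5735, 0.156, 0.2553]
ee_rot: [[0.995, 0.098, 0.005], [0.098, -0.995, 0.001], [0.005, -0.001, -1.0]]
wrist_force: [0.1, -1.8, -0.7]
opening: 0.643
gripper_force: 0.0
```

Run:
```python
from h import *
go(.5025,-.2557,.15,5.5)
im,d,p,M=cam('wrist'); C=cloud(p,M,d)
r=np.hypot(C[...,0]-.5703,C[...,1]-.1943)
for a,b,z0,z1 in ((.009,.015,.1,.13),(.017,.026,.09,.118)):
    m=(r>a)&(r<b)&(C[...,2]>z0)&(C[...,2]<z1);print(m.sum(),np.median(C[m],0).round(4),np.percentile(C[m][:,2],[5,95]).round(4),np.percentile(C[m],[1,99],axis=0)[:,:2].round(4))
```

```text
t 17.62 pos [0.5735 0.156  0.2553] yaw 5.64 norm shift [-0.5581  2.0139  0.5222] turn 0.0011
834 [0.5732 0.1926 0.1193] [0.1095 0.1205] [[0.5568 0.18  ]
 [0.585  0.2085]]
1828 [0.576  0.1941 0.1092] [0.103  0.1108] [[0.5458 0.1713]
 [0.5953 0.2183]]
```

Call:
carry_out(
  steps=[
    [-0.07,0.25,0,0],
    [-0.14,0.55,0,0],
    [-0.21,0.8,0,0],
    [-0.28,1.0,0.1,0],
  ],
)

```text
t: 18.18
ee_pos: [0.5365, -0.0525, 0.2338]
ee_rot: [[0.996, 0.093, 0.004], [0.093, -0.996, -0.002], [0.004, 0.002, -1.0]]
wrist_force: [-0.0, -0.7, -0.0]
opening: 0.647
gripper_force: 0.0
```

Call:
carry_out(
  steps=[
    [-0.07,0.25,0.05,0],
    [-0.14,0.5,0.1,0],
    [-0.21,0.75,0.15,0],
    [-0.27,0.95,0.3,0],
    [-0.275,1.0,0.42,0],
    [-0.275,1.0,0.42,0],
    [-0.275,1.0,0.42,0],
  ],
)

```text
t: 19.05
ee_pos: [0.4999, -0.254, 0.1492]
ee_rot: [[0.996, 0.095, 0.0], [0.095, -0.996, -0.0], [0.0, 0.0, -1.0]]
wrist_force: [0.8, 0.7, 0.6]
opening: 0.649
gripper_force: 0.0
```

Run:
```python
from h import *
go(.5025,-.2557,.004,5.5)
```

```text
t 19.05 pos [ 0.4999 -0.254   0.1492] yaw 5.42 norm shift [0.0116 0.0096 0.7262] turn -0.0006
```

Call:
carry_out(
  steps=[
    [0.01,0.009,0.25,0],
    [0.01,0.009,0.5,0],
    [0.01,0.009,0.65,0],
    [0.01,0.009,0.71,0],
    [0.01,0.009,0.715,0],
    [0.01,0.009,0.715,0],
    [0.01,0.009,0.715,0],
  ],
)

```text
t: 19.92
ee_pos: [0.5027, -0.2566, 0.0072]
ee_rot: [[0.996, 0.094, 0.002], [0.094, -0.996, -0.002], [0.002, 0.002, -1.0]]
wrist_force: [0.2, 0.3, 0.4]
opening: 0.649
gripper_force: 0.0
```

Run:
```python
from h import *
go(.5025,-.2557,.005,5.5)
```

```text
t 19.93 pos [ 0.5027 -0.2566  0.0072] yaw 5.42 norm shift [-0.0006 -0.0045  0.0108] turn -0.0007
```

Call:
carry_out(
  steps=[
    [0,-0.004,0.01,0],
    [0,-0.004,0.01,0],
    [0,-0.004,0.01,0],
  ],
)

```text
t: 20.3
ee_pos: [0.5017, -0.2553, 0.0038]
ee_rot: [[0.996, 0.094, 0.0], [0.094, -0.996, -0.0], [0.0, 0.0, -1.0]]
wrist_force: [-0.6, 0.6, -0.4]
opening: 0.643
gripper_force: 0.0
```

Call:
carry_out(
  steps=[
    [0,0,0,0],
    [0,0,0,0],
    [0,0,0,0],
    [0,0,0,0],
    [0,0,0,0],
  ],
  jaw=255,
  newtons=40,
)

```text
t: 20.92
ee_pos: [0.5018, -0.2553, 0.004]
ee_rot: [[0.996, 0.094, 0.0], [0.094, -0.996, -0.0], [0.0, 0.0, -1.0]]
wrist_force: [-1.8, 0.4, 4.7]
opening: 0.319
gripper_force: 39.4
```

Call:
carry_out(
  steps=[
    [0,0,-0.05,0],
    [0,0,-0.2,0],
    [0,0,-0.45,0],
    [0,0,-0.7,0],
    [0.05,-0.15,-0.95,0],
  ],
)

```text
t: 21.55
ee_pos: [0.5092, -0.2259, 0.1956]
ee_rot: [[0.996, 0.091, 0.002], [0.091, -0.996, -0.001], [0.001, 0.002, -1.0]]
wrist_force: [-0.1, 0.7, 0.1]
opening: 0.32
gripper_force: 39.5
```

Call:
carry_out(
  steps=[
    [0.05,-0.25,-0.15,0],
    [0.1,-0.5,-0.25,0],
    [0.15,-0.75,-0.3,0],
    [0.2,-1.0,-0.3,0],
  ],
)

```text
t: 22.05
ee_pos: [0.5304, -0.0201, 0.2552]
ee_rot: [[0.996, 0.094, 0.003], [0.094, -0.996, -0.001], [0.003, 0.001, -1.0]]
wrist_force: [0.4, 0.1, -0.6]
opening: 0.318
gripper_force: 39.5
```

Run:
```python
from h import *
go(.535,.165,.265,5.5)
```

```text
t 22.05 pos [ 0.5304 -0.0201  0.2552] yaw 5.39 norm shift [ 0.1098 -0.919  -0.0496] turn -0.0009
```

Call:
carry_out(
  steps=[
    [0.03,-0.25,-0.05,0],
    [0.06,-0.5,-0.05,0],
    [0.09,-0.75,-0.05,0],
    [0.1,-0.9,-0.05,0],
    [0.1,-0.9,-0.05,0],
    [0.1,-0.9,-0.05,0],
  ],
)

```text
t: 22.8
ee_pos: [0.5326, 0.159, 0.2637]
ee_rot: [[0.996, 0.094, -0.0], [0.094, -0.996, -0.001], [-0.0, 0.001, -1.0]]
wrist_force: [0.1, -0.3, 0.0]
opening: 0.317
gripper_force: 39.5
```

```bash
cat > m.py <<'E'
from h import *
def meas(D,dest,hi):
    im,d,p,M=cam('wrist'); C=cloud(p,M,d); save('m.png',im)
    T=M@np.linalg.inv(np.array(p['hand_eye'])); t=(C-T[:3,3])@T[:3,:3]
    m=(np.hypot(t[...,0],t[...,1])<.013)&(t[...,2]>-.02)&(t[...,2]<.01)
    h=np.histogram(t[m][:,2],np.arange(-.02,.011,.001));zt=h[1][h[0].argmax()]+.0005
    n=(np.hypot(t[...,0],t[...,1])<D/2+.004)&(np.abs(t[...,2]-zt)<.002);q=t[n]
    print('top',zt.round(4),'x',q[:,0].min().round(4),q[:,0].max().round(4),'y',q[:,1].min().round(4),q[:,1].max().round(4))
    w=(np.abs(q[:,1])<.006);print('x mid strip',q[w,0].min().round(4),q[w,0].max().round(4))
    R=(np.hypot(C[...,0]-.570,C[...,1]-.194)<.012)&(C[...,2]>.136)&(C[...,2]<.144);print('tip',R.sum(),((C[R].min(0)+C[R].max(0))/2).round(4))
    o=np.array([(q[w,0].min()+q[w,0].max())/2,-.001]);tg=np.array([.570,.1943])-T[:2,:2]@o;print('target TCP',tg.round(4),o);go(*tg,hi,5.5)
E
python3 -c "
from m import *
meas(.030,None,.155)"
```

```text
top -0.0065 x -0.014 0.0164 y -0.0164 0.0162
x mid strip -0.014 0.0164
tip 218 [0.5697 0.1942 0.1388]
target TCP [0.5689 0.1932] [ 0.00118664 -0.001     ]
t 22.85 pos [0.5328 0.1586 0.2637] yaw 5.36 norm shift [ 0.1962 -0.1557  0.5434] turn -0.0012
```

Call:
carry_out(
  steps=[
    [0.1,-0.08,0.02,0],
    [0.194,-0.155,0.2,0],
    [0.194,-0.155,0.4,0],
    [0.194,-0.155,0.5,0],
    [0.194,-0.155,0.52,0],
    [0.194,-0.155,0.52,0],
    [0.194,-0.155,0.52,0],
  ],
)

```text
t: 23.72
ee_pos: [0.5695, 0.1938, 0.1611]
ee_rot: [[0.996, 0.094, 0.003], [0.094, -0.996, 0.0], [0.003, -0.0, -1.0]]
wrist_force: [0.1, -0.1, -0.1]
opening: 0.32
gripper_force: 39.5
```

```bash
python3 -c "
from h import *
go(.5689,.1932,.132,5.5)"
```

```text
t 23.73 pos [0.5695 0.1938 0.1611] yaw 5.37 norm shift [-0.0037  0.0025  0.1453] turn -0.0011
```

Call:
carry_out(
  steps=[
    [0,0.001,0.03,0],
    [0,0.001,0.07,0],
    [0,0.001,0.1,0],
    [0,0.001,0.125,0],
    [0,0.001,0.14,0],
    [0,0.001,0.14,0],
  ],
)

```text
t: 24.48
ee_pos: [0.5684, 0.1938, 0.1314]
ee_rot: [[0.996, 0.094, -0.001], [0.094, -0.996, -0.0], [-0.001, 0.0, -1.0]]
wrist_force: [0.1, -0.3, -0.5]
opening: 0.318
gripper_force: 39.5
```

Call:
carry_out(
  steps=[
    [0.002,0.001,0.02,0],
    [0.002,0.001,0.035,0],
    [0.002,0.001,0.046,0],
    [0.002,0.001,0.052,0],
    [0.002,0.001,0.052,0],
  ],
)

```text
t: 25.1
ee_pos: [0.569, 0.1937, 0.1213]
ee_rot: [[0.996, 0.094, -0.0], [0.094, -0.996, 0.0], [-0.0, -0.0, -1.0]]
wrist_force: [-0.3, -0.1, 0.7]
opening: 0.322
gripper_force: 39.5
```

Nearly touching, so press a hair more.

Call:
carry_out(
  steps=[
    [0,0,0.003,0],
    [0,0,0.006,0],
    [0,0,0.006,0],
  ],
)

```text
t: 25.48
ee_pos: [0.5692, 0.1937, 0.121]
ee_rot: [[0.996, 0.094, 0.001], [0.094, -0.996, 0.0], [0.001, 0.0, -1.0]]
wrist_force: [-1.0, 0.0, 4.2]
opening: 0.317
gripper_force: 40.0
```

Call:
carry_out(
  steps=[
    [0,0,0,0],
    [0,0,0,0],
    [0,0,0,0],
    [0,0,0,0],
  ],
  jaw=90,
)

```text
t: 25.98
ee_pos: [0.5689, 0.1937, 0.1199]
ee_rot: [[0.996, 0.094, -0.0], [0.094, -0.996, -0.0], [-0.0, -0.0, -1.0]]
wrist_force: [-0.3, 1.6, -0.7]
opening: 0.646
gripper_force: 0.0
```

Call:
carry_out(
  steps=[
    [0,0,-0.1,0],
    [0,0,-0.3,0],
    [0,0,-0.5,0],
    [0,0,-0.65,0],
    [0,0.2,-0.7,0],
  ],
)

```text
t: 26.6
ee_pos: [0.5737, 0.1556, 0.2627]
ee_rot: [[0.995, 0.098, 0.005], [0.098, -0.995, 0.001], [0.005, -0.001, -1.0]]
wrist_force: [0.6, 0.2, 0.3]
opening: 0.644
gripper_force: 0.0
```

Run:
```python
from h import *
go(.5906,-.0255,.10,5.5)
im,d,p,M=cam('wrist'); C=cloud(p,M,d)
r=np.hypot(C[...,0]-.5703,C[...,1]-.1943)
m=(r>.009)&(r<.014)&(C[...,2]>.1)&(C[...,2]<.138);print(m.sum(),np.median(C[m],0).round(4),np.percentile(C[m][:,2],[5,25,75,95]).round(4))
```

```text
t 26.6 pos [0.5737 0.1556 0.2627] yaw 5.64 norm shift [-0.0089  0.9099  0.8127] turn 0.0012
712 [0.5703 0.1946 0.1273] [0.1259 0.1269 0.1278 0.1285]
```

Call:
carry_out(
  steps=[
    [0,0.25,0.05,0],
    [0,0.5,0.2,0],
    [-0.005,0.75,0.4,0],
    [-0.005,0.9,0.6,0],
    [-0.005,0.905,0.8,0],
    [-0.005,0.905,0.81,0],
    [-0.005,0.905,0.81,0],
  ],
)

```text
t: 27.52
ee_pos: [0.5894, -0.0262, 0.0989]
ee_rot: [[0.996, 0.095, 0.001], [0.095, -0.996, -0.0], [0.001, 0.0, -1.0]]
wrist_force: [0.1, 0.4, 0.6]
opening: 0.642
gripper_force: 0.0
```

```bash
python3 -c "
from h import *
go(.5906,-.0255,.007,5.5)"
```

```text
t 27.52 pos [ 0.5894 -0.0262  0.0989] yaw 5.43 norm shift [ 0.006  -0.003   0.4593] turn -0.0006
```

Call:
carry_out(
  steps=[
    [0.006,-0.003,0.2,0],
    [0.006,-0.003,0.38,0],
    [0.006,-0.003,0.45,0],
    [0.006,-0.003,0.46,0],
    [0.006,-0.003,0.46,0],
    [0.006,-0.003,0.46,0],
    [0.006,-0.003,0.46,0],
  ],
)

```text
t: 28.4
ee_pos: [0.5905, -0.0259, 0.007]
ee_rot: [[0.996, 0.094, 0.002], [0.094, -0.996, -0.0], [0.002, 0.001, -1.0]]
wrist_force: [0.0, -0.4, -0.9]
opening: 0.65
gripper_force: 0.0
```

Call:
carry_out(
  steps=[
    [0,0,0,0],
    [0,0,0,0],
    [0,0,0,0],
    [0,0,0,0],
    [0,0,0,0],
  ],
  jaw=255,
  newtons=40,
)

```text
t: 29.02
ee_pos: [0.5901, -0.0258, 0.0067]
ee_rot: [[0.996, 0.094, 0.0], [0.094, -0.996, -0.0], [0.0, 0.0, -1.0]]
wrist_force: [-1.2, -0.6, 5.5]
opening: 0.347
gripper_force: 39.2
```

Call:
carry_out(
  steps=[
    [0,0,-0.05,0],
    [0,0,-0.2,0],
    [0,0,-0.45,0],
    [0,0,-0.7,0],
    [-0.03,-0.15,-0.95,0],
    [-0.1,-0.4,-1.0,0],
  ],
)

```text
t: 29.78
ee_pos: [0.5657, 0.0514, 0.2105]
ee_rot: [[0.996, 0.091, 0.01], [0.091, -0.996, -0.001], [0.01, 0.002, -1.0]]
wrist_force: [0.3, 0.5, -0.5]
opening: 0.348
gripper_force: 39.6
```

```bash
python3 -c "
from h import *
go(.533,.16,.265,5.5)"
```

```text
t 29.77 pos [0.5657 0.0514 0.2105] yaw 5.24 norm shift [-0.1104 -0.5551 -0.2745] turn -0.0022
```

Call:
carry_out(
  steps=[
    [-0.05,-0.25,-0.2,0],
    [-0.1,-0.5,-0.27,0],
    [-0.11,-0.55,-0.27,0],
    [-0.11,-0.55,-0.27,0],
    [-0.11,-0.55,-0.27,0],
  ],
)

```text
t: 30.4
ee_pos: [0.5303, 0.1583, 0.2594]
ee_rot: [[0.996, 0.093, -0.001], [0.093, -0.996, -0.001], [-0.001, 0.001, -1.0]]
wrist_force: [-0.3, -0.2, -0.7]
opening: 0.339
gripper_force: 39.6
```

```bash
python3 -c "
from m import *
meas(.033,None,.16)"
```

```text
top -0.0075 x -0.0159 0.0175 y -0.018 0.018
x mid strip -0.0159 0.0175
tip 226 [0.5697 0.1942 0.1388]
target TCP [0.5693 0.1932] [ 0.0007979 -0.001    ]
t 30.45 pos [0.5304 0.1581 0.2593] yaw 5.31 norm shift [ 0.2108 -0.157   0.4962] turn -0.0016
```

Call:
carry_out(
  steps=[
    [0.1,-0.08,0.02,0],
    [0.208,-0.157,0.2,0],
    [0.208,-0.157,0.4,0],
    [0.208,-0.157,0.47,0],
    [0.208,-0.157,0.48,0],
    [0.208,-0.157,0.48,0],
    [0.208,-0.157,0.48,0],
  ],
)

```text
t: 31.32
ee_pos: [0.5697, 0.1946, 0.1657]
ee_rot: [[0.996, 0.094, 0.003], [0.094, -0.996, 0.0], [0.003, -0.0, -1.0]]
wrist_force: [-0.8, 0.4, -0.5]
opening: 0.344
gripper_force: 39.7
```

```bash
python3 -c "
from h import *
go(.5693,.1932,.14,5.5)"
```

```text
t 31.32 pos [0.5697 0.1946 0.1657] yaw 5.39 norm shift [-0.0028  0.007   0.1287] turn -0.0009
```

Call:
carry_out(
  steps=[
    [0.003,0.005,0.03,0],
    [0.003,0.005,0.06,0],
    [0.003,0.005,0.09,0],
    [0.003,0.005,0.115,0],
    [0.003,0.005,0.125,0],
    [0.003,0.005,0.125,0],
  ],
)

```text
t: 32.08
ee_pos: [0.5693, 0.1937, 0.1388]
ee_rot: [[0.996, 0.094, -0.0], [0.094, -0.996, -0.0], [-0.0, 0.0, -1.0]]
wrist_force: [-1.0, -0.5, -0.0]
opening: 0.346
gripper_force: 39.7
```

Call:
carry_out(
  steps=[
    [0,0,0.015,0],
    [0,0,0.028,0],
    [0,0,0.035,0],
    [0,0,0.038,0],
    [0,0,0.038,0],
  ],
)

```text
t: 32.7
ee_pos: [0.5694, 0.1937, 0.1318]
ee_rot: [[0.996, 0.094, 0.0], [0.094, -0.996, 0.0], [0.0, 0.0, -1.0]]
wrist_force: [-0.6, 0.5, 1.4]
opening: 0.346
gripper_force: 39.8
```

Call:
carry_out(
  steps=[
    [0,0,0.003,0],
    [0,0,0.005,0],
    [0,0,0.005,0],
  ],
)

```text
t: 33.08
ee_pos: [0.5697, 0.1938, 0.1317]
ee_rot: [[0.996, 0.094, 0.001], [0.094, -0.996, 0.0], [0.001, 0.0, -1.0]]
wrist_force: [-2.2, -1.1, 6.5]
opening: 0.349
gripper_force: 40.3
```

Call:
carry_out(
  steps=[
    [0,0,0,0],
    [0,0,0,0],
    [0,0,0,0],
    [0,0,0,0],
  ],
  jaw=90,
)

```text
t: 33.58
ee_pos: [0.5693, 0.1937, 0.1303]
ee_rot: [[0.996, 0.094, -0.0], [0.094, -0.996, -0.0], [-0.0, -0.0, -1.0]]
wrist_force: [0.3, -0.1, 0.1]
opening: 0.651
gripper_force: 0.0
```

Call:
carry_out(
  steps=[
    [0,0,-0.1,0],
    [0,0,-0.3,0],
    [0,0,-0.5,0],
    [-0.15,0,-0.65,0],
    [-0.25,0,-0.65,0],
    [-0.25,0,-0.65,0],
    [-0.25,0,-0.65,0],
  ],
)

```text
t: 34.45
ee_pos: [0.5203, 0.189, 0.2603]
ee_rot: [[0.996, 0.094, 0.001], [0.094, -0.996, 0.0], [0.001, 0.0, -1.0]]
wrist_force: [-0.3, -0.1, -1.0]
opening: 0.647
gripper_force: 0.0
```

Run:
```python
from h import *
im,d,p,M=cam('wrist'); C=cloud(p,M,d)
r=np.hypot(C[...,0]-.5703,C[...,1]-.1943)
m=(r>.009)&(r<.014)&(C[...,2]>.1)&(C[...,2]<.16);print(m.sum(),np.percentile(C[m][:,2],[5,25,75,95]).round(4))
crop('f.png',im,(200,60,400,260),3)
```

```text
899 [0.1378 0.1389 0.1398 0.1405]
```

View pics/f.png

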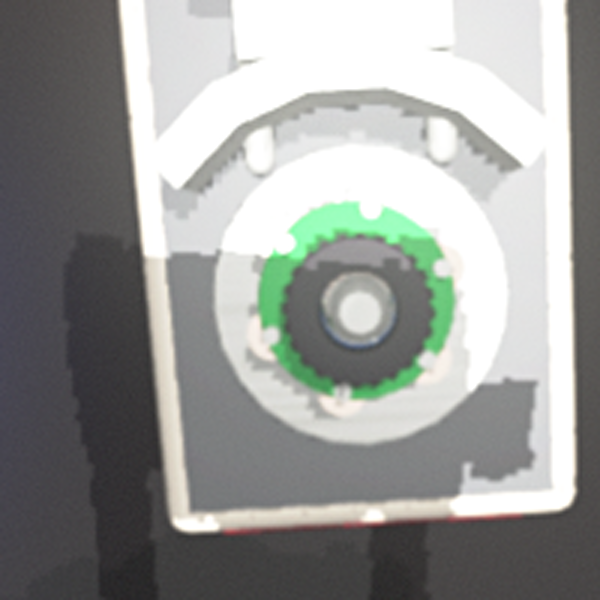

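The collar (crop 360,310) sits flush and level with the spindle end, its top at z ≈ 0.139–0.140 m. It is on top of the rotor and concentric with it.

```bash
python3 -c "
from workcell import arm
print(arm.hand_in())"
```

```text
the job is handed in; nothing more can be done
None
```

The pump head is reassembled and handed in: white washer, green wide rotor, thin blue spacer and collar went on in that order, each checked seated before the next, and the collar measures flush with the spindle end within about 1 mm (no verdict came back at hand-in).

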